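# Feel for the cassette clamp that still grips

### The job

Two cassette clamps stand on the bench; one has a gap narrower than the feeler blade and sprung jaws that drag on it, the other has gone slack and its gap is visibly too wide. Lift the yellow-handled feeler out of its grey holder and slide its blade straight down into the gap of the clamp that drags, pressing until its flange sits on the tops of the jaws. Let go and leave it standing upright there.

Things in the scene. Friction and masses are not known exactly. Their poses are not given: they have to be found in the camera images.
- feeler: Feeler: yellow handle (16 mm in x, 30 in y; z +6 to +51 mm) on a dark flange 44x44x6, steel blade below (8 thick in x, 28 wide in y, z 0 to -50, round end). Origin: centre of flange underside; z up; half-turn symmetric. 90 g. Starts upright in a fixed grey block 60x70x55 mm high, flange on its top, blade in a loose slot: pull straight up 55 mm or more to clear. Grip across the 16 mm.
- clamp_firm: Gripping clamp, fixed. Blue base 86x80 mm and end walls (50 high); two aluminium jaws, 64 mm wide, tops 60 up. Slot along y, open ends, 52 deep; gap 5 mm (faces at x +-2.5), lead-in 8 mm wider each side over the top 20 mm. Each jaw springs back along x up to 10 mm (1 to 4 N). Origin: on the bench below the gap's middle; z up. Feeler home: its origin 60 mm above this. Push: 2 to 15 N.
- clamp_slack: The slack clamp, fixed: same make, size, colours and axes, but its jaws stand apart and are stuck, not sprung. Its gap is 16 mm (jaw faces at x +-8 mm), so the blade drops in without drag: not the one to leave the feeler in. Which clamp stands where changes from start to start.
Mind the look-alikes: they are no part of the job. Of the things that look like the feeler, the largest one is meant.

How it is judged (in metres and radians):
On the way, in this order (a step that is already met when the one before it is completed fails the run):
1. the feeler is lifted clear of its holder (height (world z) of feeler above 0.108 m), for 0.1 s.
2. the blade drags between the jaws of the gripping clamp (z of feeler in the frame of clamp_firm between 0.05 and 0.092 m and x of feeler in the frame of clamp_firm between -0.012 and 0.012 m and y of feeler in the frame of clamp_firm between -0.025 and 0.025 m and contact force between feeler and clamp_firm above 1 N), for 0.1 s.
At the end, for the whole second after the job is handed in: Feeler at rest, let go, in the gripping clamp: blade in the gap, flange within 8 mm of the jaw tops (60 mm up), within 12 mm across and 18 mm along the slot of its middle, in line with the slot within 11 degrees, upright within 10 degrees (z of feeler in the frame of clamp_firm between 0.055 and 0.068 m and x of feeler in the frame of clamp_firm between -0.012 and 0.012 m and y of feeler in the frame of clamp_firm between -0.018 and 0.018 m and angle between the x axis of feeler and the x axis of clamp_firm, either way round below 0.2 rad and angle between feeler's own z axis and vertical below 0.18 rad and linear speed of feeler below 0.02 m/s); the robot touches nothing.
It also fails if it takes over 45 s, if anything falls off the work surface, if the arm or the gripper's body presses on something with over 40 N, if the wrist force passes 120 N, or if a joint passes its speed limit or range.

### The arm

A 6-joint arm with a two-finger parallel gripper is mounted at the origin on a cart in front of the work surface, level with it; the furniture and walls round the work are solid. World frame = base frame: x ahead of the robot, y to its left, z up, the work surface at z = 0. Lengths are in m, angles in degrees, forces in N, time in s.
With the tool pointing down it reaches from about 0.25 to 0.725 m from the base axis. Payload 9.7 kg.
Tool frame: the origin (TCP) lies between the finger pads; the fingertips stand 17 mm ahead of it and the grasp point (between the pads) lies 2 mm behind it; z points along the fingers, y is the direction in which the jaws open and shut (so a half turn about z gives the same grasp; the last joint's range is limited). The gripper opens to 85 mm and grips with 20 to 120 N. Pads are 22 mm wide; open, the fingers measure 114 mm over their backs; the gripper's body (76 mm by 85 mm) begins 54 mm behind the grasp point. The pads swing forward as they close: fully open they stand 13 mm farther back than shut.
Start: joints at [73.052, 4.979, 10.078, 95.1, 0, 90], TCP at [0.16, 0.526, 0.248] pointing down, gripper open.
Joint ranges: [-179.16, 179.16], [-48.56, 103.87], [-65.8, 70.77], [-126.05, 130.52], [-82.76, 87.17], [-180, 180]. Speed limits (degrees/s): [127.2, 127.2, 147.25, 180, 180, 180].

### API

Orientations are given as [roll, pitch, yaw] about the fixed x, y, z axes, in that order (R = Rz(yaw) Ry(pitch) Rx(roll)).
In Python, from workcell import monitor, cams, order gives the robot as it stands. The module is installed in compiled form; this text tells all that it offers.
- The arm moves only by the shell command python3 -m handwheel 'ROWS' [OPENING] [FORCE]. ROWS is JSON, a list of rows, each a list of 6 numbers: the shift along the tool's x, y, z in m, then the turn, a rotation vector about the tool's x, y, z in degrees. In form: [[tx, ty, tz, wx, wy, wz], ...]. A call has exactly 8 rows; each row shifts and turns the commanded pose from where the row before left it, along the tool's axes as they then stand; what a row does not reach is not made up. A row lasts 1/12 s, in which the tool goes at most 41.7 mm and 7.16 degrees, less where a joint would pass 70% of its speed; a pose out of reach is approached as far as the arm can. A call is refused whole if a number of a shift passes 0.0417 or a number of a turn 7.16, either way. A call with a gripper value outside its range is refused whole. OPENING is the opening, from -1 (shut) to 1 (fully open), set as the call begins (- or left out, the last holds). The fingers move at their own pace and stop on an object; FORCE is the grip in N (left out, the last holds). Time passes only in rows, so rows that do not move let the fingers close, or fill a call up. It gives the time, the measured TCP pose, the force and the opening at its end, in the units of the state.
- monitor.get_obs(): the state, without advancing time (a new reading comes with each control period).
- cams.camera(name): name is "side" or "top"; returns a dict with "img" (480x640x3 uint8, red, green, blue), "depth" (480x640 float32, m along the optical axis (not along the pixel's ray), 0 where there is no reading), "fx", "fy", "cx", "cy" (pixels), "rvec" (rotation vector, rad) and "tvec" (3), from world to camera coordinates, as OpenCV has them. Camera axes: x right, y down, z forward; pixel columns grow to the right and rows downward; lengths in m; the calibration is good to about 2 mm. A picture is of the moment at which its call begins.
- order.job_done(): hands the job in, once; it reports no verdict.
The state is a dict: "time": time; "q": joint angles; "qd": joint speeds; "joint_efforts": joint torques, N m; "ee_pos": TCP position; "tcp_rot": TCP orientation; "wrist_force": force on the tool from outside, world axes, zero at the start; "torque": the same for the moment, N m; "opening": finger opening in m.
Only numpy, scipy, OpenCV 4.12 (cv2) and the standard library are available. Lean on these libraries where they do the work, as an engineer would, in place of code of your own. Each camera call takes 0.05 s, during which the arm holds its last target. There are 200 camera calls.

## Working session

There is one attempt and no reset: what is moved stays moved. The work goes in short steps, Python scripts to look and compute and a shell command to move; the robot and the scene stay as the last step left them, time stands still between calls to the robot, and variables do not carry over. Pictures are saved under pics/ and viewed, about 8 in all and at most 12, crops included, and the job is handed in when it is done.

```bash
mkdir -p pics
python3 - <<'E'
from workcell import monitor, cams
import cv2, pickle
print(monitor.get_obs())
d={}
for n in("top","side"):
    c=cams.camera(n); d[n]=c
    cv2.imwrite(f"pics/{n}0.png",c["img"][:,:,::-1]); print(n,c["fx"],c["cx"],c["cy"],c["rvec"],c["tvec"])
pickle.dump(d,open("d0.pkl","wb"))
E
```

```text
{'time': 0.0, 'q': array([ 7.30521919e+01,  5.00969305e+00,  1.00359525e+01,  9.50972029e+01,
       -2.52788841e-04,  8.99992198e+01]), 'qd': array([ 0.10236322, -0.0165335 , -0.03901902,  0.00202917, -0.06192452,
       -0.05255681]), 'joint_efforts': array([ 2.63116301e-03, -5.20387387e+01,  4.64804292e+01,  1.61882717e-02,
       -1.72116529e-06,  1.35854447e-05]), 'ee_pos': array([0.16027294, 0.52593814, 0.24760995]), 'tcp_rot': array([-1.79929057e+02,  2.51822645e-04,  1.63052972e+02]), 'wrist_force': array([-0.02398007, -0.10718554,  0.62068217]), 'torque': array([ 0.01679732,  0.0492713 , -0.02273226]), 'opening': 0.08543108201943776}
top 576.9852864075611 321.02502942642354 235.79336569536162 [ 2.17738568 -2.21249837  0.08494133] [2.41815957e-04 4.95606403e-01 1.17680484e+00]
side 619.6994421304322 320.61699657154105 238.48945177834054 [ 2.16380307 -0.20024565  0.10740635] [-0.49196486  0.10013722  0.98251702]
```

View pics/top0.png

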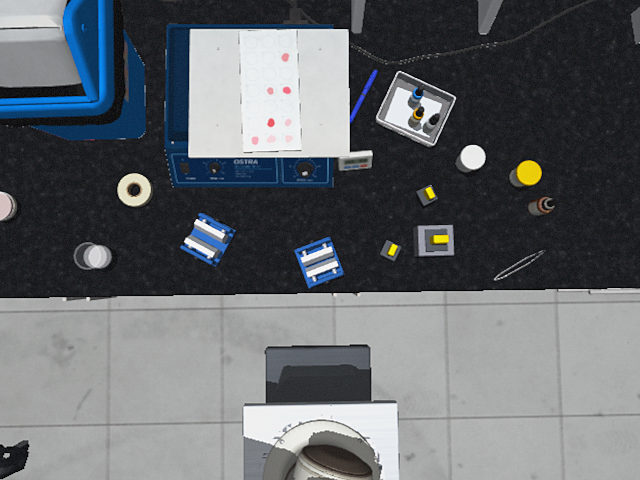

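View pics/side0.png

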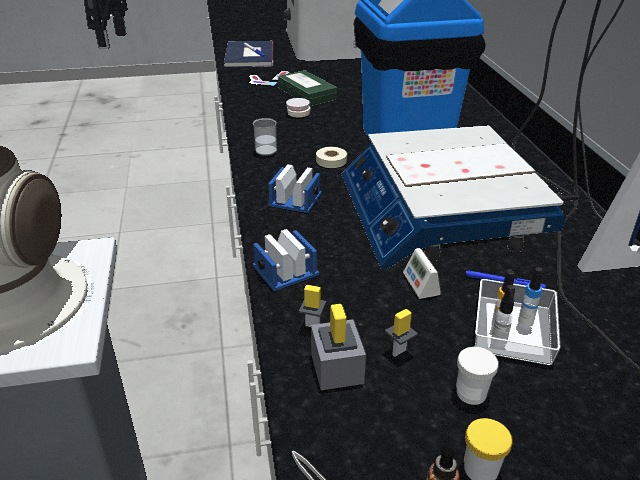

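The top view shows clamps at about (208,240) and (320,262), the holder with the large yellow handle at (437,240), and small look-alikes at (428,194) and (391,250). The left clamp's gap looks wider. I'll measure both.

```bash
cat > h.py <<'E'
import numpy as np, cv2
def ray(c,uv,z):
    R=cv2.Rodrigues(np.array(c["rvec"]))[0]; t=np.array(c["tvec"]).ravel()
    uv=np.atleast_2d(uv).astype(float)
    d=np.c_[(uv[:,0]-c["cx"])/c["fx"],(uv[:,1]-c["cy"])/c["fy"],np.ones(len(uv))]@R
    o=-R.T@t
    return o+d*((z-o[2])/d[:,2])[:,None]
def pts(c):
    R=cv2.Rodrigues(np.array(c["rvec"]))[0]; t=np.array(c["tvec"]).ravel()
    v,u=np.mgrid[:480,:640]; Z=c["depth"]
    return (np.dstack([(u-c["cx"])/c["fx"]*Z,(v-c["cy"])/c["fy"]*Z,Z])-t)@R
def rects(c,mask,z,box,amin=15):
    m=np.zeros((480,640),np.uint8); x0,y0,x1,y1=box; m[y0:y1,x0:x1]=mask[y0:y1,x0:x1]
    n,l,s,_=cv2.connectedComponentsWithStats(m,connectivity=4)
    P=pts(c)
    for i in range(1,n):
        if s[i,4]<amin: continue
        vu=np.argwhere(l==i); w=ray(c,vu[:,::-1],z)[:,:2]*1000
        r=cv2.minAreaRect(w.astype(np.float32)); b=cv2.boxPoints(r)
        e=max([b[1]-b[0],b[2]-b[1]],key=np.linalg.norm)
        h=np.median(P[vu[:,0],vu[:,1],2])*1000
        print(i,s[i,4],"ctr",np.round(r[0],1),"mean",w.mean(0).round(1),"size",np.round(sorted(r[1]),1),"long dir deg",round(np.degrees(np.arctan2(e[1],e[0]))%180,1),"depth z",h.round(1))
E
python3 - <<'E'
from h import *; import pickle
d=pickle.load(open("d0.pkl","rb")); c=d["top"]; im=c["img"].astype(int)
hsv=cv2.cvtColor(c["img"],cv2.COLOR_RGB2HSV)
P=pts(c)
w=((im.min(2)>150)&(P[...,2]>.045)).astype(np.uint8)
print("L");rects(c,w,.06,(175,205,245,270));print("R");rects(c,w,.06,(288,230,352,292))
b=((hsv[...,0]>95)&(hsv[...,0]<125)&(hsv[...,1]>120)).astype(np.uint8)
y=((hsv[...,0]>20)&(hsv[...,0]<35)&(hsv[...,1]>150)&(hsv[...,2]>120)).astype(np.uint8)
print("Y");rects(c,y,.112,(375,180,470,265))
g=((abs(P[...,2]-.055)<.006)).astype(np.uint8); print("holder");rects(c,g,.055,(405,215,465,265))
f=((abs(P[...,2]-.05)<.02)&0==0)
for box in((175,205,245,270),(288,230,352,292)):
    x0,y0,x1,y1=box; print("clamp footprint"); k=((P[...,2]>.012)).astype(np.uint8); rects(c,k,.05,box,200)
a=cv2.resize(c["img"][200:300,170:360],None,fx=4,fy=4,interpolation=cv2.INTER_CUBIC)
cv2.imwrite("pics/crop.png",a[:,:,::-1])
E
```

```text
L
1 200 ctr [510.4 214.7] mean [510.4 214.8] size [12.9 63.4] long dir deg 60.1 depth z 59.3
2 163 ctr [474.7 234.5] mean [474.7 234.5] size [ 9.9 63.4] long dir deg 60.9 depth z 59.3
R
1 182 ctr [456.4   2. ] mean [456.4   2. ] size [11.1 63. ] long dir deg 110.1 depth z 59.3
5 180 ctr [428.5  -7.9] mean [428.4  -7.8] size [11.1 62.9] long dir deg 110.1 depth z 59.1
Y
1 69 ctr [ 569.5 -215.9] mean [ 569.5 -215.7] size [11.5 21.4] long dir deg 28.2 depth z 74.0
2 126 ctr [ 479.7 -233.9] mean [ 480.5 -233.7] size [15.3 28.8] long dir deg 89.1 depth z 104.4
3 74 ctr [ 461.4 -141.4] mean [ 461.4 -141.4] size [11.9 21.4] long dir deg 152.1 depth z 74.6
holder
1 760 ctr [ 481.1 -236.5] mean [ 481.5 -235.3] size [60.2 70.6] long dir deg 89.1 depth z 55.4
clamp footprint
3 525 ctr [515.5 209.1] mean [513.5 209.9] size [40.1 76.7] long dir deg 57.6 depth z 50.5
9 581 ctr [469.2 234.4] mean [470.7 233.7] size [39.1 76.2] long dir deg 62.6 depth z 50.1
clamp footprint
1 531 ctr [465.1   5.1] mean [462.8   4.1] size [44.1 70.4] long dir deg 109.6 depth z 50.8
7 508 ctr [420.  -11.1] mean [422.2 -10.6] size [45.2 71.3] long dir deg 110.9 depth z 50.3
```

View pics/crop.png

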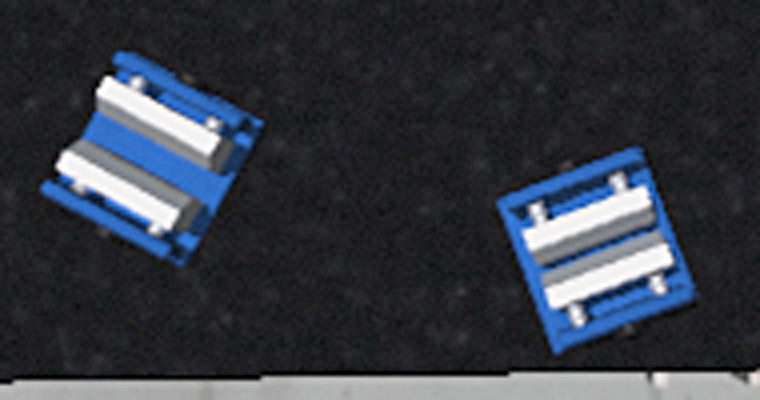

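The jaw centre-to-centre spacing is 40.8 mm on the left clamp and 29.6 mm on the right. The 11 mm difference matches the 16 mm and 5 mm gaps, so the right clamp is the firm one. Its slot middle is at about (0.4425,-0.003), with the slot direction at 110°. The feeler is at about (0.4805,-0.235), with its long side at 89°. Moving above the feeler.

```bash
R='[-0.022,-0.02645,0,0,0,0]'; 
python3 -m handwheel '[[-0.022,-0.0264,0,0,0,0],[-0.022,-0.0264,0,0,0,0],[-0.022,-0.0264,0,0,0,0],[-0.022,-0.0264,0,0,0,0],[-0.022,-0.0264,0,0,0,0],[-0.022,-0.0264,0,0,0,0],[-0.022,-0.0264,0,0,0,0],[-0.022,-0.0264,0,0,0,0]]' 1 &&
python3 -m handwheel '[[-0.022,-0.0264,0,0,0,0],[-0.022,-0.0264,0,0,0,0],[-0.022,-0.0264,0,0,0,0],[-0.022,-0.0264,0,0,0,0],[-0.022,-0.0264,0,0,0,0],[-0.022,-0.0264,0,0,0,0],[-0.022,-0.0264,0,0,0,0],[-0.022,-0.0264,0,0,0,0]]' &&
python3 -m handwheel '[[-0.022,-0.0264,0,0,0,0],[-0.022,-0.0264,0,0,0,0],[-0.022,-0.0264,0,0,0,0],[-0.022,-0.0264,0,0,0,0],[-0.022,-0.0264,0,0,0,0],[-0.022,-0.0264,0,0,0,0],[-0.022,-0.0264,0,0,0,0],[-0.022,-0.0264,0,0,0,0]]' &&
python3 -m handwheel '[[0,0,0,0,0,6],[0,0,0,0,0,6],[0,0,0,0,0,6],[0,0,0,0,0,6],[0,0,0,0,0,6],[0,0,0,0,0,6],[0,0,0,0,0,6],[0,0,0,0,0,6]]' &&
python3 -m handwheel '[[0,0,0,0,0,6],[0,0,0,0,0,6],[0,0,0,0,0,6],[0,0,0,0,0,6],[0,0,0,0,0,2],[0,0,0,0,0,0],[0,0,0,0,0,0],[0,0,0,0,0,0]]'
```

```text
time: 0.77
ee_pos: [0.2672, 0.2712, 0.2481]
tcp_rot: [-180.0, 0.0, 163.1]
wrist_force: [0.6, -0.5, 0.7]
opening: 0.0855
time: 1.43
ee_pos: [0.374, 0.0176, 0.2482]
tcp_rot: [180.0, 0.0, 163.0]
wrist_force: [0.2, 1.7, 0.2]
opening: 0.0857
time: 2.1
ee_pos: [0.4809, -0.2357, 0.2479]
tcp_rot: [180.0, -0.0, 163.0]
wrist_force: [0.1, -0.1, 0.4]
opening: 0.0851
time: 2.77
ee_pos: [0.4806, -0.2338, 0.2479]
tcp_rot: [-180.0, -0.0, 114.8]
wrist_force: [-1.0, 0.2, -0.3]
opening: 0.0855
time: 3.43
ee_pos: [0.4806, -0.2339, 0.2481]
tcp_rot: [-180.0, -0.0, 89.1]
wrist_force: [-0.1, -0.4, -0.7]
opening: 0.0853
```

```bash
python3 - <<'E'
from h import *; import pickle
d=pickle.load(open("d0.pkl","rb"))
for n,box,z in(("top",(410,220,470,260),.106),("side",(322,295,352,350),.0835)):
    c=d[n]; hsv=cv2.cvtColor(c["img"],cv2.COLOR_RGB2HSV)
    y=((hsv[...,0]>20)&(hsv[...,0]<35)&(hsv[...,1]>150)&(hsv[...,2]>90)).astype(np.uint8); rects(c,y,z,box)
    if n=="side":
        P=pts(c); m=np.zeros_like(y); m[295:350,322:352]=y[295:350,322:352]; q=P[m>0]; print(np.percentile(q,[2,50,98],axis=0).round(4))
E
python3 -m handwheel '[[0,0,0.02,0,0,0],[0,0,0.02,0,0,0],[0,0,0.02,0,0,0],[0,0,0.01,0,0,0],[0,0,0.01,0,0,0],[0,0,0.01,0,0,0],[0,0,0,0,0,0],[0,0,0,0,0,0]]'
python3 - <<'E'
from workcell import cams; import cv2
c=cams.camera("side"); cv2.imwrite("pics/s1.png",cv2.resize(c["img"][200:400,240:440],None,fx=3,fy=3)[:,:,::-1])
E
```

```text
1 157 ctr [ 480.1 -232.3] mean [ 480.1 -232.3] size [15.3 34.7] long dir deg 89.1 depth z 103.6
1 544 ctr [ 480.1 -232.5] mean [ 480.1 -233. ] size [21.  74.7] long dir deg 76.3 depth z 95.3
[[ 0.4706 -0.2522  0.0546]
 [ 0.4774 -0.249   0.0953]
 [ 0.4887 -0.2096  0.1091]]
time: 4.1
ee_pos: [0.4807, -0.2339, 0.1584]
tcp_rot: [-180.0, -0.0, 89.1]
wrist_force: [0.7, 0.4, -0.1]
opening: 0.0854
```

View pics/s1.png

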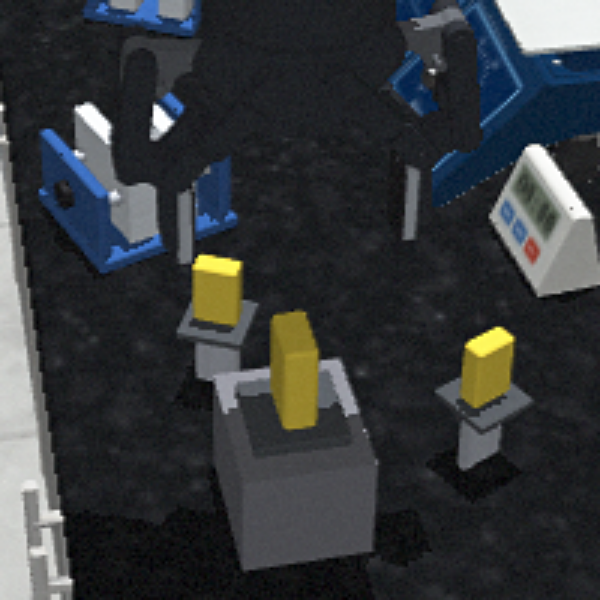

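The side view crop shows the open fingers, at about (185,240) and (412,220), straddling the feeler handle at (295,370), with both look-alikes clear of them. I'll go down, grip and lift.

```bash
python3 -m handwheel '[[0,0,0.012,0,0,0],[0,0,0.012,0,0,0],[0,0,0.012,0,0,0],[0,0,0.012,0,0,0],[0,0,0.012,0,0,0],[0,0,0.008,0,0,0],[0,0,0.004,0,0,0],[0,0,0,0,0,0]]' &&
python3 -m handwheel '[[0,0,0,0,0,0],[0,0,0,0,0,0],[0,0,0,0,0,0],[0,0,0,0,0,0],[0,0,0,0,0,0],[0,0,0,0,0,0],[0,0,0,0,0,0],[0,0,0,0,0,0]]' -1 60 && 
python3 -m handwheel '[[0,0,0,0,0,0],[0,0,0,0,0,0],[0,0,0,0,0,0],[0,0,0,0,0,0],[0,0,-0.003,0,0,0],[0,0,-0.006,0,0,0],[0,0,-0.008,0,0,0],[0,0,-0.008,0,0,0]]'
```

```text
time: 4.82
ee_pos: [0.4802, -0.2336, 0.085]
tcp_rot: [-179.9, -0.0, 89.1]
wrist_force: [1.0, 0.2, -0.4]
opening: 0.0852
time: 5.48
ee_pos: [0.4809, -0.234, 0.0867]
tcp_rot: [180.0, 0.0, 89.1]
wrist_force: [0.9, 0.3, 1.6]
opening: 0.0152
time: 6.15
ee_pos: [0.4805, -0.2338, 0.1118]
tcp_rot: [-180.0, -0.0, 89.1]
wrist_force: [0.5, -0.6, -1.5]
opening: 0.0148
```

```bash
python3 -m handwheel '[[0,0,-0.01,0,0,0],[0,0,-0.012,0,0,0],[0,0,-0.012,0,0,0],[0,0,-0.012,0,0,0],[0,0,-0.012,0,0,0],[0,0,-0.012,0,0,0],[0,0,-0.008,0,0,0],[0,0,-0.002,0,0,0]]' &&
python3 -m handwheel '[[0.008,-0.0014,0,0,0,0],[0.014,-0.0026,0,0,0,0],[0.018,-0.0032,0,0,0,0],[0.018,-0.0032,0,0,0,0],[0.018,-0.0032,0,0,0,0],[0.018,-0.0032,0,0,0,0],[0.018,-0.0032,0,0,0,0],[0.018,-0.0032,0,0,0,0]]' &&
python3 -m handwheel '[[0.018,-0.0032,0,0,0,0],[0.018,-0.0032,0,0,0,0],[0.018,-0.0032,0,0,0,0],[0.018,-0.0032,0,0,0,0],[0.014,-0.0028,0,0,0,0],[0.010,-0.0018,0,0,0,0],[0.004,-0.0008,0,0,0,0],[0,0,0,0,0,0]]' &&
python3 -m handwheel '[[0,0,0,0,0,-3],[0,0,0,0,0,-3],[0,0,0,0,0,-3],[0,0,0,0,0,-3],[0,0,0,0,0,-3],[0,0,0,0,0,-3],[0,0,0,0,0,-3],[0,0,0,0,0,0]]'
python3 - <<'E'
from workcell import cams; import cv2,pickle
d={n:cams.camera(n) for n in("top","side")}; pickle.dump(d,open("d1.pkl","wb"))
cv2.imwrite("pics/s2.png",cv2.resize(d["side"]["img"][140:320,220:400],None,fx=3.3,fy=3.3)[:,:,::-1])
E
```

```text
time: 6.82
ee_pos: [0.4812, -0.2341, 0.1933]
tcp_rot: [179.9, 0.1, 89.1]
wrist_force: [0.0, -0.6, 0.0]
opening: 0.0153
time: 7.48
ee_pos: [0.4586, -0.1015, 0.1904]
tcp_rot: [-179.9, -0.0, 89.1]
wrist_force: [1.0, -0.3, -1.0]
opening: 0.0151
time: 8.15
ee_pos: [0.4426, -0.0023, 0.191]
tcp_rot: [-180.0, -0.0, 89.1]
wrist_force: [0.1, -0.3, -0.4]
opening: 0.0153
time: 8.82
ee_pos: [0.4431, -0.0038, 0.1911]
tcp_rot: [-180.0, 0.0, 110.1]
wrist_force: [0.3, 0.5, -0.6]
opening: 0.0155
```

View pics/s2.png

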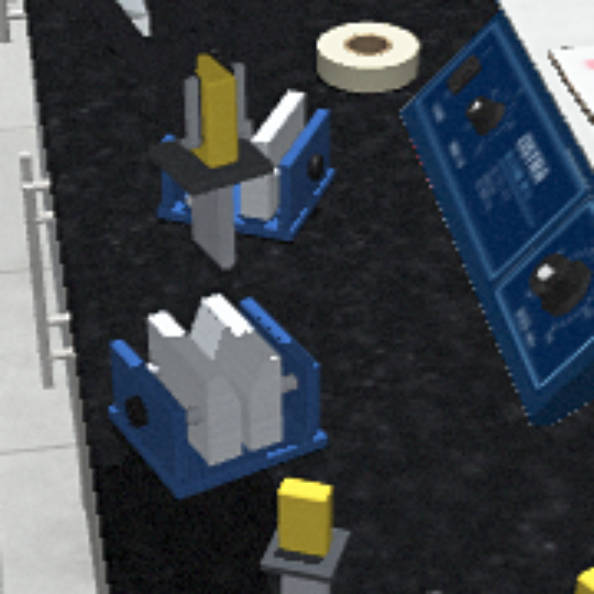

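The side crop shows the feeler upright with its blade end at about (225,265), in line with the narrow-gap clamp, whose gap is at about (235,400). I'll descend, then press in gently.

```bash
python3 -m handwheel '[[0,0,0.006,0,0,0],[0,0,0.008,0,0,0],[0,0,0.008,0,0,0],[0,0,0.008,0,0,0],[0,0,0.006,0,0,0],[0,0,0.004,0,0,0],[0,0,0.003,0,0,0],[0,0,0,0,0,0]]' &&
python3 -m handwheel '[[0,0,0.003,0,0,0],[0,0,0.003,0,0,0],[0,0,0.003,0,0,0],[0,0,0.003,0,0,0],[0,0,0.003,0,0,0],[0,0,0.003,0,0,0],[0,0,0,0,0,0],[0,0,0,0,0,0]]'
python3 - <<'E'
from workcell import cams; import cv2,pickle
d={n:cams.camera(n) for n in("top","side")}; pickle.dump(d,open("d2.pkl","wb"))
cv2.imwrite("pics/s3.png",cv2.resize(d["side"]["img"][180:310,230:360],None,fx=4.5,fy=4.5)[:,:,::-1])
E
```

```text
time: 9.58
ee_pos: [0.4429, -0.0032, 0.1476]
tcp_rot: [-180.0, -0.0, 110.1]
wrist_force: [0.4, 0.1, -1.3]
opening: 0.0152
time: 10.25
ee_pos: [0.443, -0.0032, 0.1301]
tcp_rot: [-180.0, -0.0, 110.1]
wrist_force: [0.3, 0.7, -1.1]
opening: 0.0152
```

View pics/s3.png

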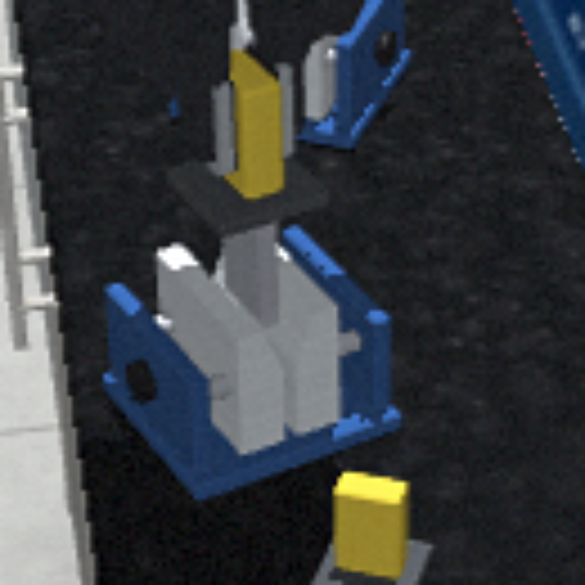

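The blade, at about (255,270), is going into the lead-in centrally between the jaws. Continuing down.

```bash
python3 -m handwheel '[[0,0,0.003,0,0,0],[0,0,0.003,0,0,0],[0,0,0.003,0,0,0],[0,0,0.003,0,0,0],[0,0,0.002,0,0,0],[0,0,0.002,0,0,0],[0,0,0.001,0,0,0],[0,0,0.001,0,0,0]]' &&
python3 -m handwheel '[[0,0,0.002,0,0,0],[0,0,0.002,0,0,0],[0,0,0.002,0,0,0],[0,0,0.002,0,0,0],[0,0,0.002,0,0,0],[0,0,0.002,0,0,0],[0,0,0.002,0,0,0],[0,0,0.002,0,0,0]]'
```

```text
time: 11.02
ee_pos: [0.443, -0.0032, 0.1121]
tcp_rot: [-180.0, -0.0, 110.1]
wrist_force: [-0.1, 0.2, -0.1]
opening: 0.0155
time: 11.68
ee_pos: [0.4431, -0.0032, 0.0961]
tcp_rot: [180.0, 0.0, 110.1]
wrist_force: [-0.7, -0.3, 1.4]
opening: 0.015
```

```bash
python3 -m handwheel '[[0,0,0.001,0,0,0],[0,0,0.001,0,0,0],[0,0,0.001,0,0,0],[0,0,0.001,0,0,0],[0,0,0.0005,0,0,0],[0,0,0,0,0,0],[0,0,0,0,0,0],[0,0,0,0,0,0]]'
python3 - <<'E'
from workcell import cams; import cv2
from h import *
c=cams.camera("side"); cv2.imwrite("pics/s4.png",cv2.resize(c["img"][180:310,230:360],None,fx=4.5,fy=4.5)[:,:,::-1])
E
```

```text
time: 12.35
ee_pos: [0.443, -0.0032, 0.0917]
tcp_rot: [-180.0, -0.0, 110.1]
wrist_force: [0.2, -0.2, -2.2]
opening: 0.0153
```

View pics/s4.png

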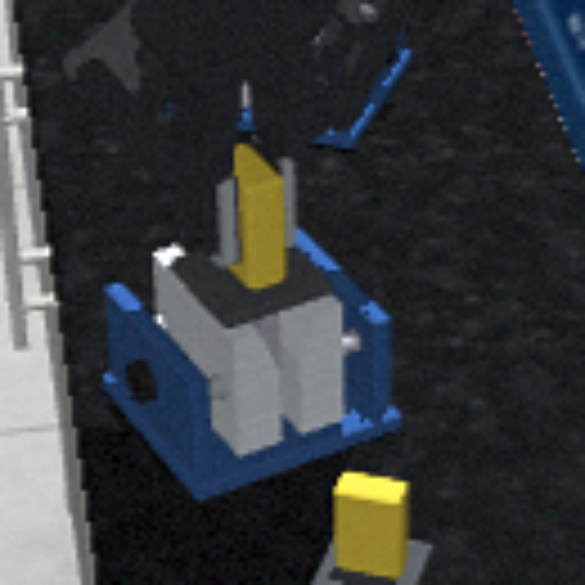

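The flange is at the jaw tops, around (260,290), and the jaws have visibly been pushed apart. I'll press slightly more to confirm it is seated.

```bash
python3 -m handwheel '[[0,0,0.0005,0,0,0],[0,0,0.0005,0,0,0],[0,0,0.0005,0,0,0],[0,0,0,0,0,0],[0,0,0,0,0,0],[0,0,0,0,0,0],[0,0,0,0,0,0],[0,0,0,0,0,0]]'
```

```text
time: 13.07
ee_pos: [0.4438, -0.003, 0.0916]
tcp_rot: [179.9, 0.0, 110.1]
wrist_force: [-0.6, 0.8, 7.8]
opening: 0.0153
```

There is 7.8 N with no further travel, so it is seated. Releasing and retreating.

```bash
python3 -m handwheel '[[0,0,0,0,0,0],[0,0,0,0,0,0],[0,0,0,0,0,0],[0,0,0,0,0,0],[0,0,0,0,0,0],[0,0,0,0,0,0],[0,0,0,0,0,0],[0,0,0,0,0,0]]' 1 &&
python3 -m handwheel '[[0,0,-0.004,0,0,0],[0,0,-0.01,0,0,0],[0,0,-0.015,0,0,0],[0,0,-0.02,0,0,0],[0,0,-0.02,0,0,0],[0,0,-0.02,0,0,0],[0,0,-0.02,0,0,0],[0,0,-0.01,0,0,0]]' &&
python3 -m handwheel '[[0,0.02,0,0,0,0],[0,0.02,0,0,0,0],[0,0.02,0,0,0,0],[0,0.02,0,0,0,0],[0,0.02,0,0,0,0],[0,0.02,0,0,0,0],[0,0,0,0,0,0],[0,0,0,0,0,0]]'
python3 - <<'E'
from workcell import cams
from h import *
c=cams.camera("side"); cv2.imwrite("pics/s5.png",cv2.resize(c["img"][180:310,230:360],None,fx=4.5,fy=4.5)[:,:,::-1])
hsv=cv2.cvtColor(c["img"],cv2.COLOR_RGB2HSV)
y=((hsv[...,0]>20)&(hsv[...,0]<35)&(hsv[...,1]>150)&(hsv[...,2]>90)).astype(np.uint8); rects(c,y,.0885,(255,190,320,255))
P=pts(c);m=np.zeros_like(y);m[190:255,255:320]=y[190:255,255:320];print(np.percentile(P[m>0],[5,50,97],axis=0).round(4))
E
```

```text
time: 13.73
ee_pos: [0.4431, -0.0033, 0.0902]
tcp_rot: [-180.0, -0.0, 110.0]
wrist_force: [0.1, 0.1, -0.4]
opening: 0.0854
time: 14.4
ee_pos: [0.4437, -0.0032, 0.2126]
tcp_rot: [179.8, 0.1, 110.0]
wrist_force: [0.1, -0.1, -0.1]
opening: 0.0855
time: 15.07
ee_pos: [0.556, 0.0381, 0.2087]
tcp_rot: [-179.9, -0.0, 110.1]
wrist_force: [-0.1, 1.1, -0.0]
opening: 0.0853
1 423 ctr [441.4   0.5] mean [441.2  -0.9] size [24.6 91.6] long dir deg 82.7 depth z 96.7
[[ 0.4303 -0.0218  0.0736]
 [ 0.4394 -0.0163  0.0967]
 [ 0.4509  0.0034  0.1137]]
```

View pics/s5.png

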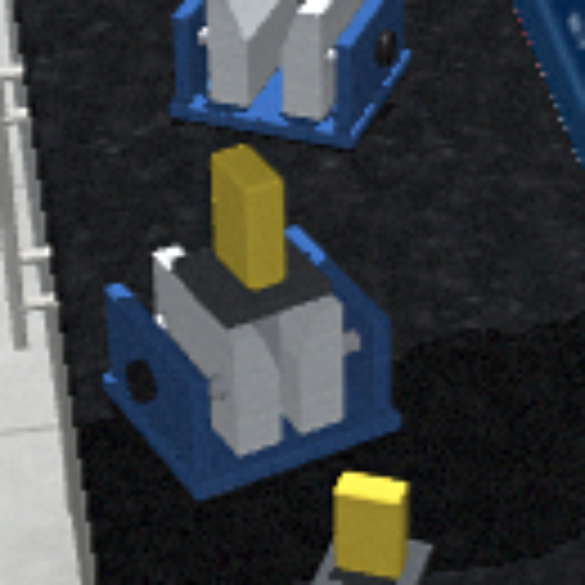

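The feeler stands upright, with its handle at about (247,220) and its flange flat on the jaws. The other clamp behind it clearly has the wide gap. Handing in.

```bash
python3 -c "
from workcell import order; print(order.job_done())"
```

```text
the job is handed in; nothing more can be done
None
```

The feeler is in the gripping clamp and was left standing there with the gripper clear. The job was handed in at about 15 s of the 45 s allowed; no verdict is reported.

- **Which clamp:** I picked the right-hand one from its jaw-centre spacing, 29.6 mm against 40.8 mm on the left. That 11 mm difference matches gaps of 5 mm and 16 mm.
- **Seating:** the pressing force reached 7.8 N with no further travel. The flange then lies flat on the jaw tops.
- **Last picture:** after release the feeler stands upright. Its handle is at about (0.441, -0.001), and I measured the slot middle at (0.4425, -0.003).
- **Weaker checks:** the sliding drag was barely visible in the wrist readings (about 1.4 N, with noise of 1 to 2 N, and one reading of -2.2 N). The evidence of contact is the seating force and the jaws visibly pushed apart. The depth image put the handle's visible faces up to 13 mm off in y. I put that down to seeing only the near side, and relied on the ray cast onto the known height instead.

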